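Set the ratcheted draining board to its lowest notch

ROBOT

A 6-joint arm with a two-finger parallel gripper is mounted at the origin on the work surface. World frame = base frame: x ahead of the robot, y to its left, z up, the work surface at z = 0. Lengths are in m, angles in rad, forces in N, time in s.
With the tool pointing down it reaches from about 0.275 to 0.975 m from the base axis. Payload 8.4 kg.
Tool frame: the origin (TCP) lies between the finger pads; the fingertips stand ahead of it and the grasp point (between the pads) lies 8 mm behind it (bot.tip_reach is the z of the fingertips in the tool frame, in m); z points along the fingers, y is the direction in which the jaws open and shut (so a half turn about z gives the same grasp; the last joint's range is limited). The gripper opens to 92 mm and grips with 3 to 60 N. Pads are 20 mm wide; open, the fingers measure 128 mm over their backs; the gripper's body (75 mm by 189 mm) begins 69 mm behind the grasp point.
Start: joints at [-1.258, 0.353, 1.633, -0, 1.155, -0.002], TCP at [0.194, -0.594, 0.226] pointing down, gripper open.
Joint ranges: [-2.63, 2.63], [-0.92, 2.1], [0.06, 2.66], [-1.3, 4.44], [0, 2.69], [-3.02, 3.02]. Speed limits (rad/s): [2.22, 2.22, 2.79, 3.14, 3.14, 3.14].

INTERFACE

Orientations are given as a unit quaternion [w, x, y, z].
In Python, from station import bot gives the robot as it stands.
- The arm moves only by the tool move_arm, never from a script. Its argument "rows" is a list of rows, each a list of 3 entries, a list of its own where there are three numbers: the shift along the world's x, y, z in units of 30 mm (1.0 is 30 mm), then the turn, a rotation vector about the world's x, y, z in units of 6 degrees (1.0 is 6 degrees), then the opening, from 0 (shut) to 1 (fully open). In form: [[[x, y, z], [ax, ay, az], claw], ...]. A call has 1 to 12 rows; each row shifts and turns the pose as measured when the row begins; what a row does not reach is not made up. A row lasts 1/12 s, in which the tool goes at most 41.7 mm and 7.16 degrees, less where a joint would pass 70% of its speed; a pose out of reach is approached as far as the arm can. A call is refused whole if a number of a shift passes 1 or a number of a turn 1, either way. A call with a gripper value outside its range is refused whole. The fingers move at their own pace and stop on an object; "newtons" is the grip in N (left out, the last holds). Time passes only in rows, so rows that do not move let the fingers close. It gives the time, the measured TCP pose, the force and the opening at its end, in the units of the state.
- bot.sense(): the state, without advancing time (a new reading comes with each control period).
- bot.read_camera(name): name is "side" or "top"; returns a dict with "pixels" (400x640x3 uint8, blue, green, red), "fx", "fy", "cx", "cy" (pixels), "k1" (the pictures are not rectified: a ray, as slopes to the right and down, at radius r is drawn at 1 + k1 r^2 times it, then the intrinsics apply), "cam_to_world" (4x4, takes a point from camera to world coordinates). Camera axes: x right, y down, z forward; pixel columns grow to the right and rows downward; lengths in m; the calibration is good to about 2 mm. A picture is of the moment at which its call begins. There is no depth.
- bot.job_done(): hands the job in, once; it reports no verdict.
The state is a dict: "time": time; "joint_pos": joint angles; "qvel": joint speeds; "tau": joint torques, N m; "eef_pos": TCP position; "tcp_rot": TCP orientation; "ft_force": force on the tool from outside, world axes, zero at the start; "moment": the same for the moment, N m; "gripper_width": finger opening in m.
Only numpy, scipy, OpenCV 4.12 (cv2) and the standard library are available. Lean on these libraries where they do the work, as an engineer would, in place of code of your own. Each camera call takes 0.05 s, during which the arm holds its last target. There are 200 camera calls.

TASK

The bamboo draining board is propped too steep: set it to its lowest notch. Its ratchet only clicks upwards, so lift the board by its steel bar past the top notch until you feel it come up against its stop, without forcing it, then let it down all the way flat without dropping or ramming it, and raise it again to the first notch only. Leave it propped there by the ratchet and do not disturb the things around it.

Things in the scene. Friction and masses are not known exactly. Their poses are not given: they have to be found in the camera images.
- stand: Fixed bamboo frame of the tilting draining board, 236 wide (x) by 340 long (y), 110 high at the hinge posts. Origin: centre of its underside on the table; x along the hinge axis, to the side with the ratchet disc and yellow pawl; y from the handle end to the hinge end; z up. Its place and yaw vary.
- stand_hinge (a point): Middle of the board's hinge axis, 110 mm along the stand's +y from its origin and 95 mm up. The axis is parallel to the stand's x.
- board (a joint): Tilt of the board, rad: 0 = flat on its rest, growing as the handle end rises. Notches hold it at 0.22 (first, lowest), 0.42 (second) and 0.62 (top); each catches once the board is 0.03 past it, and the board then settles back on it. It starts propped in the second notch. The hinge is damped (0.85 N m s/rad); let go unpropped, the board sinks at about 0.5 rad/s.
- board_handle (a point): Middle of the round steel bar handle, 12 mm thick, 120 long between two arms, parallel to the hinge axis, 250 mm from it towards -y, 39 mm clear of the board's edge; 95 mm high when flat. It turns with the board: held from above by an upright hand it turns in the grip. Board (218 by 190 by 12, slatted) and bar weigh 0.62 to 0.72 kg; raising slowly takes 2 to 6 N at the bar.
- stop_post: Fixed post with the red rubber buffer, the board's top stop. Origin and axes as the stand's; buffer at x 160, y 195, top 89 mm up. The red tail lever meets it at a tilt set anew each time, anywhere from 0.80 to 1.16 rad, to be found by feel. It yields about 3 N per mm of handle travel; load on it must stay under 40 N, about 13 N more than the usual lifting force at the handle.
- pawl_pivot (a point): Pivot of the yellow pawl, a 60 mm upright tumbler that leans into the teeth (working) or away (clear). 0.03 rad before the top stop a red lug throws it clear, where it stays while the board comes down; the last bit to flat (below 0.03 rad) throws it in again. Origin 145 mm along the stand's x, 36 mm along its y, 14 mm up.
- rest: Two fixed posts with rubber pads, 55 mm along the stand's -y from its origin, 89 mm high, on which the board lies when flat. Origin and axes as the stand's. The pads give about 4 N per mm of handle travel. Load on them must stay under 35 N in all, about 18 N down at the handle (they carry about 5 N with the board lying flat).
- tiers: Loose stack of two round white plastic containers, 120 across and 120 high, origin at the centre of its underside. Leave alone.
- jar: Loose clear jar with a white twist cap, 84 across and 130 high, origin at the centre of its underside. Leave alone.
- scraper: Loose orange silicone scraper lying flat along its x, 205 long, 55 wide, 12 high, origin under it 95 mm from the blade's end. Leave alone.
- brush: Loose black scrub brush with a bow handle, 150 by 50, 66 high, long side along its x, origin at the centre of its underside. Leave alone.

How it is judged:
By the outcome, as a careful person would: the job done as asked, in the order asked, and still so for the second after the job is handed in, with the robot touching nothing.
It also fails if it takes over 72 s, if anything falls off the work surface, if the arm or the gripper's body presses on something with over 40 N, if the wrist force passes 120 N, or if a joint passes its speed limit or range.

## Working session

There is one attempt and no reset: what is moved stays moved. The work goes in short steps, Python scripts to look and compute and a tool call to move; the robot and the scene stay as the last step left them, time stands still between calls to the robot, and variables do not carry over. Pictures are saved under pics/ and viewed, about 8 in all and at most 12, crops included, and the job is handed in when it is done.

Besides the shell and the picture viewer there is one more tool, called after "Emit:" as a command line: name --argument value ..., lists and objects as JSON in quotes. move_arm: Moves the arm, as the interface text tells. Its arguments: {"type":"object","properties":{"rows":{"type":"array"},"newtons":{"type":"number"}},"required":["rows"]}

```bash
mkdir -p pics; ls
cat > h.py <<'E'
import numpy as np, cv2
from station import bot
def shot(n,f=None):
    c=bot.read_camera(n)
    if f: cv2.imwrite('pics/'+f,c['pixels'])
    return c
def ray(c,u,v):
    K=np.array([[c['fx'],0,c['cx']],[0,c['fy'],c['cy']],[0,0,1.]])
    p=cv2.undistortPoints(np.array([[[u,v]]],float),K,np.array([c['k1'],0,0,0.]))[0,0]
    T=np.array(c['cam_to_world']); d=T[:3,:3]@np.array([p[0],p[1],1]); return T[:3,3],d/np.linalg.norm(d)
def onz(c,u,v,z):
    o,d=ray(c,u,v); return o+d*(z-o[2])/d[2]
def tri(c1,p1,c2,p2):
    o1,d1=ray(c1,*p1);o2,d2=ray(c2,*p2)
    t=np.linalg.lstsq(np.stack([d1,-d2],1),o2-o1,rcond=None)[0]
    a=o1+t[0]*d1;b=o2+t[1]*d2; return (a+b)/2,np.linalg.norm(a-b)
def proj(c,P):
    T=np.linalg.inv(np.array(c['cam_to_world'])); q=T[:3,:3]@np.array(P)+T[:3,3]
    x,y=q[0]/q[2],q[1]/q[2]; s=1+c['k1']*(x*x+y*y); return c['fx']*x*s+c['cx'],c['fy']*y*s+c['cy']
E
python3 - <<'E'
from h import *
for n in('top','side'):
    c=shot(n,n+'0.png'); print(n,c['k1'],c['fx'],np.round(c['cam_to_world'],3).tolist())
print(bot.sense(), bot.tip_reach)
E
```

```text
pics
top -0.08527469368364032 373.6730583202644 [[-0.026, -0.998, 0.063, 0.497], [-1.0, 0.025, -0.017, 0.004], [0.015, -0.063, -0.998, 1.277], [0.0, 0.0, 0.0, 1.0]]
side 0.03904536848779083 501.8825341988088 [[0.994, 0.086, -0.069, 0.677], [0.111, -0.777, 0.62, -0.908], [-0.0, -0.624, -0.781, 1.249], [0.0, 0.0, 0.0, 1.0]]
{'time': 0.1, 'joint_pos': array([-1.25839304e+00,  3.53573728e-01,  1.63404972e+00, -3.35071198e-05,
        1.15523683e+00, -2.40956408e-03]), 'qvel': array([ 0.00070534, -0.00104724, -0.00093128, -0.00092965,  0.00171917,
       -0.0007422 ]), 'tau': array([ 1.08071064e-03, -5.94908667e+01, -3.34932625e+01,  6.99627609e-02,
        1.85378554e-02, -2.63346465e-05]), 'eef_pos': array([ 0.1933727 , -0.59386947,  0.2249463 ]), 'tcp_rot': array([-6.23849661e-04,  9.87635906e-01,  1.56763883e-01, -1.12985895e-04]), 'ft_force': array([ 0.78656194, -0.62204819, -0.16837648]), 'moment': array([-0.01854003,  0.0068178 ,  0.00991316]), 'gripper_width': 0.092014110752071} 0.011
```

View pics/top0.png

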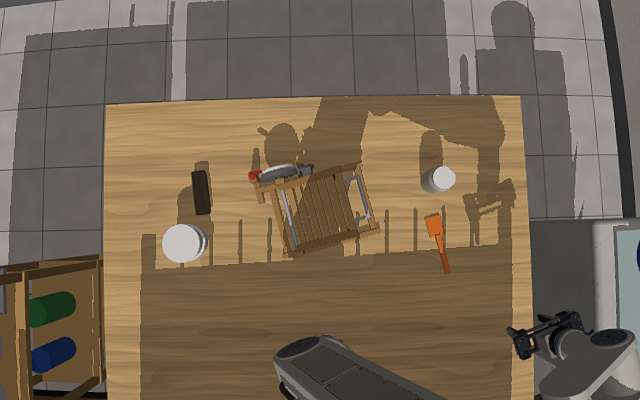

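View pics/side0.png

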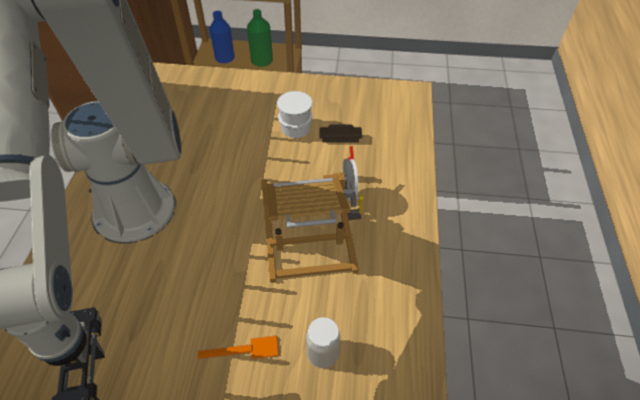

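The top view shows the board around (325,205) px, with its handle bar at about (360,200), the hinge rod at about (288,215) and the disc at (280,172). In the side view the bar is near (312,220) and the disc at (350,175). I'll enlarge both.

Run:
```python
import cv2,numpy as np
t=cv2.imread('pics/top0.png')[145:270,235:395]; s=cv2.imread('pics/side0.png')[140:290,245:385]
cv2.imwrite('pics/z.png',np.hstack([cv2.resize(t,(512,400),interpolation=2)[:, :400],cv2.resize(s,(373,400),interpolation=2)]))
cv2.imwrite('pics/tz.png',cv2.resize(t,None,fx=4.8,fy=4.8,interpolation=2)); cv2.imwrite('pics/sz.png',cv2.resize(s,None,fx=4,fy=4,interpolation=2))
```

```text
(no output)
```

View pics/tz.png

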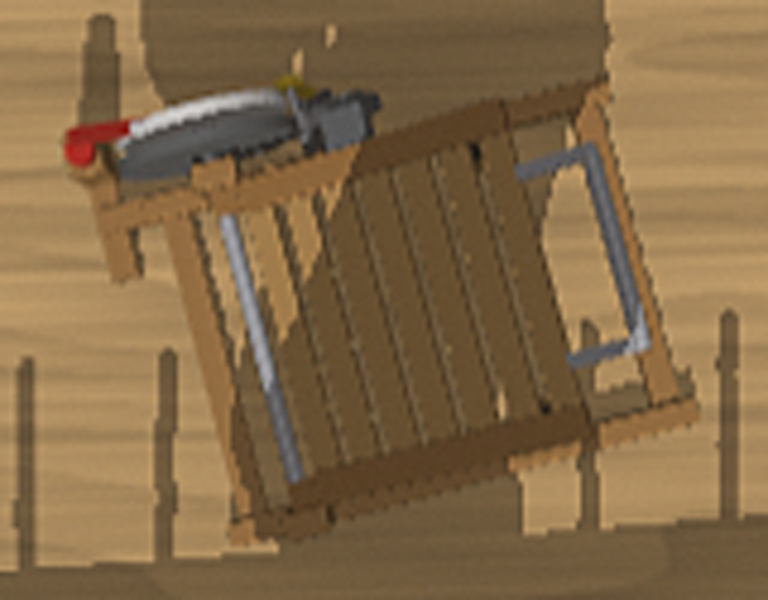

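View pics/sz.png

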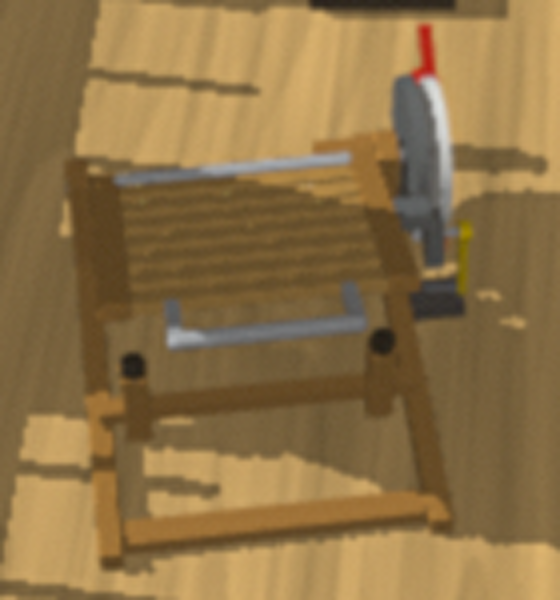

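The zooms show the bar ends at (592,150) and (637,350) in the top zoom, and at (362,322) and (172,339) in the side zoom. The hinge rod ends are at (229,215) and (294,480) top, and (350,157) and (115,180) side.

```bash
cat > m0.py <<'E'
from h import *
ct=bot.read_camera('top');cs=bot.read_camera('side')
T=lambda u,v:(235+u/4.8-.4,145+v/4.8-.4); S=lambda u,v:(245+u/4-.375,140+v/4-.375)
pts={'barA':((592,150),(362,322)),'barB':((637,350),(172,339)),'hA':((229,215),(350,157)),'hB':((294,480),(115,180))}
P={}
for k,(a,b) in pts.items():
    P[k],e=tri(ct,T(*a),cs,S(*b)); print(k,P[k].round(4),round(e,4), 'at h95:',onz(ct,*T(*a),.1).round(4),onz(cs,*S(*b),.1).round(4))
m=(P['barA']+P['barB'])/2;h=(P['hA']+P['hB'])/2
for a,b in(('barA','barB'),('hA','hB')):
    d=P[a]-P[b];print(np.degrees(np.arctan2(d[1],d[0])),np.linalg.norm(d))
print('bar mid',m,'hinge',h,'dist',np.linalg.norm(m-h),'yaw from y',np.degrees(np.arctan2(*(h-m)[1::-1]*[1,1]))-90)
E
python3 m0.py
```

```text
barA [ 0.6391 -0.1208  0.2021] 0.0018 at h95: [ 0.6516 -0.1329  0.1   ] [ 0.6363 -0.0438  0.1   ]
barB [ 0.5174 -0.1447  0.1975] 0.0015 at h95: [ 0.5185 -0.1584  0.1   ] [ 0.5034 -0.0738  0.1   ]
hA [0.6137 0.1075 0.1055] 0.0003 at h95: [0.6141 0.1079 0.1   ] [0.6136 0.1124 0.1   ]
hB [0.4392 0.0688 0.1009] 0.0004 at h95: [0.4393 0.0689 0.1   ] [0.4388 0.0696 0.1   ]
11.111495086333576 0.12406255201966651
12.48664622282614 0.1788510944225801
bar mid [ 0.57822442 -0.13277645  0.19980785] hinge [0.52646126 0.08816519 0.10318171] dist 0.24663990648444312 yaw from y 13.185684251157127
```

Emit:
move_arm --rows '[[[0,0,1],[0,0,-0.5],0.35],[[0,0,1],[0,0,-0.4],0.35],[[0.8,0.96,0],[0,0,0],0.35],[[0.8,0.96,0],[0,0,0],0.35],[[0.8,0.96,0],[0,0,0],0.35],[[0.8,0.96,0],[0,0,0],0.35],[[0.8,0.96,0],[0,0,0],0.35],[[0.8,0.96,0],[0,0,0],0.35],[[0.8,0.96,0],[0,0,0],0.35],[[0.8,0.96,0],[0,0,0],0.35],[[0.8,0.96,0],[0,0,0],0.35],[[0.8,0.96,0],[0,0,0],0.35]]' --newtons 20

```text
time: 1.2
eef_pos: [0.4357, -0.2967, 0.2858]
tcp_rot: [-0.001, 0.995, 0.102, -0.0]
ft_force: [0.8, -0.4, 0.1]
gripper_width: 0.0324
```

Emit:
move_arm --rows '[[[0.8,0.9,0],[0,0,0.1],0.35],[[0.8,0.9,0],[0,0,0],0.35],[[0.8,0.9,0],[0,0,0],0.35],[[0.8,0.9,0],[0,0,0],0.35],[[0.8,0.9,0],[0,0,0],0.35],[[0.7,0.8,-0.3],[0,0,0],0.35],[[0,0,-0.4],[0,0,0],0.35],[[0,0,0],[0,0,0],0.35],[[0,0,0],[0,0,0],0.35]]'

```text
time: 1.95
eef_pos: [0.5857, -0.1212, 0.2637]
tcp_rot: [-0.001, 0.994, 0.111, 0.001]
ft_force: [-0.5, -0.6, 0.0]
gripper_width: 0.0323
```

Run:
```python
from h import *
print(bot.sense()['eef_pos'],bot.sense()['ft_force'])
c=shot('top');s=shot('side')
t=c['pixels'][120:270,250:450]; s=s['pixels'][130:290,245:405]
cv2.imwrite('pics/a1.png',np.hstack([cv2.resize(t,(480,360),interpolation=2)[:,:400],cv2.resize(s,(360,360),interpolation=2)]))
```

```text
[ 0.58568202 -0.12119051  0.26372678] [-0.46542441 -0.63481618  0.04437793]
```

View pics/a1.png

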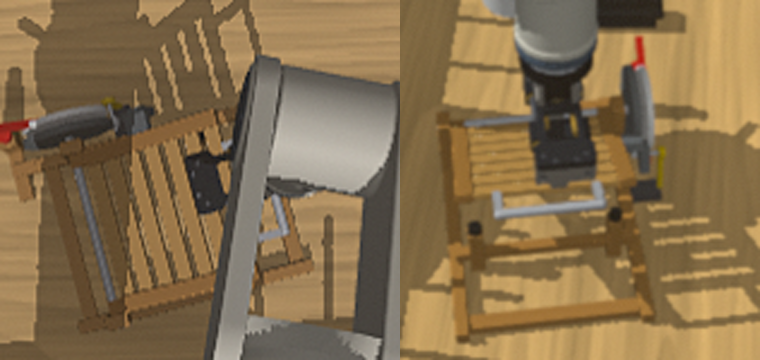

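The hand is above the bar, which is visible at (550,203). It sits a little far in +y and x, so I'll correct that and then descend.

Emit:
move_arm --rows '[[[-0.24,-0.47,0],[0,0,0],0.35],[[0,0,-0.3],[0,0,0],0.35],[[0,0,0],[0,0,0],0.35]]'

```text
time: 2.3
eef_pos: [0.5766, -0.1394, 0.2563]
tcp_rot: [-0.001, 0.994, 0.109, 0.001]
ft_force: [-0.7, -0.0, 0.1]
gripper_width: 0.0321
```

Emit:
move_arm --rows '[[[0.04,0.12,-0.3],[0,0,0],0.35],[[0,0,-0.4],[0,0,0],0.35],[[0,0,-0.4],[0,0,0],0.35],[[0,0,-0.4],[0,0,0],0.35],[[0,0,-0.2],[0,0,0],0.35],[[0,0,0],[0,0,0],0.35],[[0,0,0],[0,0,0],0.35]]'

```text
time: 2.88
eef_pos: [0.5767, -0.1359, 0.2002]
tcp_rot: [-0.001, 0.994, 0.107, 0.002]
ft_force: [-0.3, 0.7, -0.2]
gripper_width: 0.0324
```

Emit:
move_arm --rows '[[[0,0.05,-0.25],[0,0,0.1],0.35],[[0,0,0],[0,0,0],0.35],[[0,0,0],[0,0,0],0.2],[[0,0,0],[0,0,0],0],[[0,0,0],[0,0,0],0],[[0,0,0],[0,0,0],0],[[0,0,0],[0,0,0],0],[[0,0,0],[0,0,0],0]]' --newtons 20

```text
time: 3.55
eef_pos: [0.5777, -0.1343, 0.1935]
tcp_rot: [-0.0, 0.994, 0.113, 0.003]
ft_force: [0.2, -0.4, -2.7]
gripper_width: 0.0115
```

Emit:
move_arm --rows '[[[-0.017,0.075,0.148],[0,0,0],0],[[-0.017,0.075,0.148],[0,0,0],0],[[-0.017,0.075,0.148],[0,0,0],0],[[-0.017,0.075,0.148],[0,0,0],0],[[-0.017,0.075,0.148],[0,0,0],0],[[-0.017,0.075,0.148],[0,0,0],0]]'

```text
time: 4.05
eef_pos: [0.5744, -0.1204, 0.2216]
tcp_rot: [0.0, 0.994, 0.113, 0.002]
ft_force: [1.2, 0.1, -4.9]
gripper_width: 0.0115
```

```bash
cat > st.py <<'E'
from h import *
import sys
yd=np.array([-.218,.976]);H=np.array([.5275,.089])
s=bot.sense();p=s['eef_pos'];p0=np.array([.5777,-.1343,.1935])
a=(p[:2]-p0[:2])@yd; z=p[2]-p0[2]
ang=np.arctan2(z+.25*np.sin(.42),.25*np.cos(.42)-a); r=np.hypot(z+.25*np.sin(.42),.25*np.cos(.42)-a)
F=s['ft_force']; f=np.array([F[:2]@yd,F[2]])
print('t',round(s['time'],2),'theta',ang.round(4),'r',r.round(4),'lat',((p[:2]-p0[:2])@[.976,.218]).round(4),'F',F.round(1),'tang',(f@[np.sin(ang),np.cos(ang)]).round(1),'rad',(f@[-np.cos(ang),np.sin(ang)]).round(1),'w',s['gripper_width'].round(4))
E
python3 st.py
```

```text
Traceback (most recent call last):
  File "st.py", line 8, in <module>
    print('t',round(s['time'],2),'theta',ang.round(4),'r',r.round(4),'lat',((p[:2]-p0[:2])@[.976,.218]).round(4),'F',F.round(1),'tang',(f@[np.sin(ang),np.cos(ang)]).round(1),'rad',(f@[-np.cos(ang),np.sin(ang)]).round(1),'w',s['gripper_width'].round(4))
                                                                                                                                                                                                                                ^^^^^^^^^^^^^^^^^^^^^^^^
AttributeError: 'float' object has no attribute 'round'
```

Emit:
move_arm --rows '[[[-0.021,0.093,0.137],[0,0,0],0],[[-0.021,0.093,0.137],[0,0,0],0],[[-0.021,0.093,0.137],[0,0,0],0],[[-0.021,0.093,0.137],[0,0,0],0],[[-0.021,0.093,0.137],[0,0,0],0],[[-0.024,0.107,0.127],[0,0,0],0],[[-0.024,0.107,0.127],[0,0,0],0],[[-0.024,0.107,0.127],[0,0,0],0]]'

```text
time: 4.72
eef_pos: [0.5683, -0.0953, 0.2581]
tcp_rot: [0.001, 0.994, 0.113, 0.003]
ft_force: [1.4, -4.3, -2.7]
gripper_width: 0.0112
```

```bash
sed -i "s/s\['gripper_width'\].round(4)/round(s['gripper_width'],4)/" st.py; python3 st.py
```

```text
t 4.72 theta 0.7246 r 0.2513 lat -0.0006 F [ 1.4 -4.3 -2.7] tang -5.0 rad 1.6 w 0.0112
```

Emit:
move_arm --rows '[[[-0.015,0.067,0.073],[0,0,0],0],[[-0.015,0.067,0.073],[0,0,0],0],[[-0.015,0.067,0.073],[0,0,0],0],[[-0.015,0.067,0.073],[0,0,0],0],[[-0.007,0.034,0.037],[0,0,0],0]]' --newtons 14

```text
time: 5.13
eef_pos: [0.5659, -0.085, 0.27]
tcp_rot: [0.002, 0.994, 0.113, 0.003]
ft_force: [-0.7, -2.9, -0.8]
gripper_width: 0.0114
```

```bash
python3 st.py
```

```text
t 5.13 theta 0.7879 r 0.2518 lat -0.0008 F [-0.7 -2.9 -0.8] tang -2.5 rad 1.3 w 0.0114
```

Emit:
move_arm --rows '[[[-0.007,0.031,0.031],[0,0,0],0],[[-0.007,0.031,0.031],[0,0,0],0],[[-0.007,0.031,0.031],[0,0,0],0]]'

```text
time: 5.38
eef_pos: [0.5652, -0.082, 0.2732]
tcp_rot: [0.002, 0.994, 0.113, 0.003]
ft_force: [0.4, -3.8, -0.4]
gripper_width: 0.0113
```

Emit:
move_arm --rows '[[[-0.007,0.031,0.03],[0,0,0],0],[[-0.007,0.031,0.03],[0,0,0],0],[[-0.007,0.031,0.03],[0,0,0],0]]'

```text
time: 5.63
eef_pos: [0.5645, -0.0792, 0.2761]
tcp_rot: [0.002, 0.994, 0.113, 0.003]
ft_force: [0.4, -3.3, -0.4]
gripper_width: 0.0116
```

Emit:
move_arm --rows '[[[-0.007,0.032,0.03],[0,0,0],0],[[-0.007,0.032,0.03],[0,0,0],0],[[-0.007,0.032,0.03],[0,0,0],0]]'

```text
time: 5.88
eef_pos: [0.5638, -0.0761, 0.2791]
tcp_rot: [0.002, 0.994, 0.113, 0.003]
ft_force: [-0.4, -3.8, -0.8]
gripper_width: 0.0115
```

Emit:
move_arm --rows '[[[-0.007,0.033,0.029],[0,0,0],0],[[-0.007,0.033,0.029],[0,0,0],0],[[-0.007,0.033,0.029],[0,0,0],0]]'

```text
time: 6.13
eef_pos: [0.563, -0.073, 0.2821]
tcp_rot: [0.002, 0.994, 0.113, 0.003]
ft_force: [-0.6, -3.9, -0.2]
gripper_width: 0.0115
```

```bash
python3 st.py
```

```text
t 6.13 theta 0.8562 r 0.2522 lat -0.0009 F [-0.6 -3.9 -0.2] tang -2.9 rad 2.2 w 0.0115
```

Emit:
move_arm --rows '[[[-0.008,0.036,0.027],[0,0,0],0],[[-0.008,0.036,0.027],[0,0,0],0],[[-0.008,0.036,0.027],[0,0,0],0]]'

```text
time: 6.38
eef_pos: [0.5623, -0.0698, 0.285]
tcp_rot: [0.002, 0.994, 0.113, 0.003]
ft_force: [-0.2, -3.2, -0.0]
gripper_width: 0.0116
```

Emit:
move_arm --rows '[[[-0.008,0.036,0.026],[0,0,0],0],[[-0.008,0.036,0.026],[0,0,0],0],[[-0.008,0.036,0.026],[0,0,0],0]]'

```text
time: 6.63
eef_pos: [0.5615, -0.0665, 0.288]
tcp_rot: [0.003, 0.994, 0.113, 0.003]
ft_force: [-1.2, -4.5, 1.0]
gripper_width: 0.0114
```

Emit:
move_arm --rows '[[[-0.008,0.037,0.025],[0,0,0],0],[[-0.008,0.037,0.025],[0,0,0],0],[[-0.008,0.037,0.025],[0,0,0],0]]'

```text
time: 6.88
eef_pos: [0.5607, -0.0632, 0.2908]
tcp_rot: [0.003, 0.994, 0.113, 0.003]
ft_force: [-0.4, -4.7, 1.1]
gripper_width: 0.0117
```

```bash
python3 st.py
```

```text
t 6.88 theta 0.9089 r 0.2525 lat -0.0011 F [-0.4 -4.7  1.1] tang -2.9 rad 3.7 w 0.0117
```

Emit:
move_arm --rows '[[[-0.007,0.032,0.031],[0,0,0],0],[[-0.007,0.032,0.031],[0,0,0],0],[[-0.007,0.032,0.031],[0,0,0],0]]'

```text
time: 7.13
eef_pos: [0.5599, -0.0598, 0.2937]
tcp_rot: [0.003, 0.994, 0.113, 0.003]
ft_force: [-0.1, -4.9, 1.0]
gripper_width: 0.0115
```

Emit:
move_arm --rows '[[[-0.007,0.032,0.031],[0,0,0],0],[[-0.007,0.032,0.031],[0,0,0],0],[[-0.007,0.032,0.031],[0,0,0],0]]'

```text
time: 7.38
eef_pos: [0.559, -0.0562, 0.2965]
tcp_rot: [0.003, 0.994, 0.113, 0.002]
ft_force: [-0.3, -3.5, 0.1]
gripper_width: 0.0112
```

Emit:
move_arm --rows '[[[-0.007,0.033,0.028],[0,0,0],0],[[-0.007,0.033,0.028],[0,0,0],0],[[-0.007,0.033,0.028],[0,0,0],0]]'

```text
time: 7.63
eef_pos: [0.5582, -0.0528, 0.2992]
tcp_rot: [0.002, 0.994, 0.113, 0.002]
ft_force: [-1.0, -4.0, 0.3]
gripper_width: 0.0116
```

```bash
python3 st.py
```

```text
t 7.63 theta 0.963 r 0.253 lat -0.0013 F [-1.  -4.   0.3] tang -2.9 rad 2.4 w 0.0116
```

Emit:
move_arm --rows '[[[-0.007,0.034,0.026],[0,0,0],0],[[-0.007,0.034,0.026],[0,0,0],0],[[-0.007,0.034,0.026],[0,0,0],0]]'

```text
time: 7.88
eef_pos: [0.5574, -0.0494, 0.3018]
tcp_rot: [0.002, 0.994, 0.113, 0.002]
ft_force: [-2.0, -2.7, -0.3]
gripper_width: 0.0113
```

Emit:
move_arm --rows '[[[-0.006,0.035,0.025],[0,0,0],0],[[-0.006,0.035,0.025],[0,0,0],0],[[-0.006,0.035,0.025],[0,0,0],0]]'

```text
time: 8.13
eef_pos: [0.5565, -0.0459, 0.3043]
tcp_rot: [0.002, 0.994, 0.113, 0.002]
ft_force: [-0.9, -3.3, 0.4]
gripper_width: 0.0115
```

Emit:
move_arm --rows '[[[-0.007,0.036,0.024],[0,0,0],0],[[-0.007,0.036,0.024],[0,0,0],0],[[-0.007,0.036,0.024],[0,0,0],0]]'

```text
time: 8.38
eef_pos: [0.5557, -0.0424, 0.3067]
tcp_rot: [0.003, 0.994, 0.113, 0.002]
ft_force: [-0.8, -4.2, 0.0]
gripper_width: 0.011
```

```bash
python3 st.py
```

```text
t 8.38 theta 1.0146 r 0.2533 lat -0.0014 F [-0.8 -4.2  0. ] tang -3.3 rad 2.1 w 0.011
```

Emit:
move_arm --rows '[[[-0.007,0.036,0.023],[0,0,0],0],[[-0.007,0.036,0.023],[0,0,0],0],[[-0.007,0.036,0.023],[0,0,0],0]]'

```text
time: 8.63
eef_pos: [0.5549, -0.0389, 0.3091]
tcp_rot: [0.003, 0.994, 0.113, 0.002]
ft_force: [-0.9, -3.3, 1.1]
gripper_width: 0.0114
```

Emit:
move_arm --rows '[[[-0.007,0.036,0.023],[0,0,0],0],[[-0.007,0.036,0.023],[0,0,0],0],[[-0.007,0.036,0.023],[0,0,0],0]]'

```text
time: 8.88
eef_pos: [0.554, -0.0353, 0.3114]
tcp_rot: [0.003, 0.994, 0.113, 0.002]
ft_force: [-1.2, -4.4, 2.0]
gripper_width: 0.0117
```

Emit:
move_arm --rows '[[[-0.007,0.036,0.022],[0,0,0],0],[[-0.007,0.036,0.022],[0,0,0],0],[[-0.007,0.036,0.022],[0,0,0],0]]'

```text
time: 9.13
eef_pos: [0.5532, -0.0317, 0.3136]
tcp_rot: [0.003, 0.994, 0.113, 0.001]
ft_force: [-2.1, -3.8, 0.7]
gripper_width: 0.0116
```

```bash
python3 st.py
```

```text
t 9.13 theta 1.0657 r 0.2538 lat -0.0016 F [-2.1 -3.8  0.7] tang -2.5 rad 2.2 w 0.0116
```

Emit:
move_arm --rows '[[[-0.006,0.037,0.021],[0,0,0],0],[[-0.006,0.037,0.021],[0,0,0],0],[[-0.006,0.037,0.021],[0,0,0],0]]'

```text
time: 9.38
eef_pos: [0.5524, -0.0284, 0.3157]
tcp_rot: [0.003, 0.994, 0.113, 0.001]
ft_force: [-1.3, -5.9, -0.7]
gripper_width: 0.0113
```

Emit:
move_arm --rows '[[[-0.006,0.036,0.021],[0,0,0],0],[[-0.006,0.036,0.021],[0,0,0],0]]'

```text
time: 9.55
eef_pos: [0.552, -0.027, 0.3165]
tcp_rot: [0.004, 0.994, 0.113, 0.001]
ft_force: [0.8, -7.6, -2.6]
gripper_width: 0.0114
```

```bash
python3 st.py
```

```text
t 9.55 theta 1.0879 r 0.254 lat -0.0017 F [ 0.8 -7.6 -2.6] tang -7.9 rad 1.2 w 0.0114
```

Emit:
move_arm --rows '[[[-0.006,0.036,0.021],[0,0,0],0],[[0,0,0],[0,0,0],0]]'

```text
time: 9.72
eef_pos: [0.552, -0.027, 0.3165]
tcp_rot: [0.005, 0.994, 0.113, 0.001]
ft_force: [-0.6, -6.7, -1.8]
gripper_width: 0.0116
```

```bash
python3 st.py
python3 - <<'E'
from h import *
t=shot('top')['pixels'][130:230,230:330]; s=shot('side')['pixels'][120:240,290:410]
cv2.imwrite('pics/b1.png',np.hstack([cv2.resize(t,(390,390),interpolation=2),cv2.resize(s,(390,390),interpolation=2)]))
E
```

```text
t 9.72 theta 1.0879 r 0.254 lat -0.0017 F [-0.6 -6.7 -1.8] tang -6.5 rad 1.3 w 0.0116
```

View pics/b1.png

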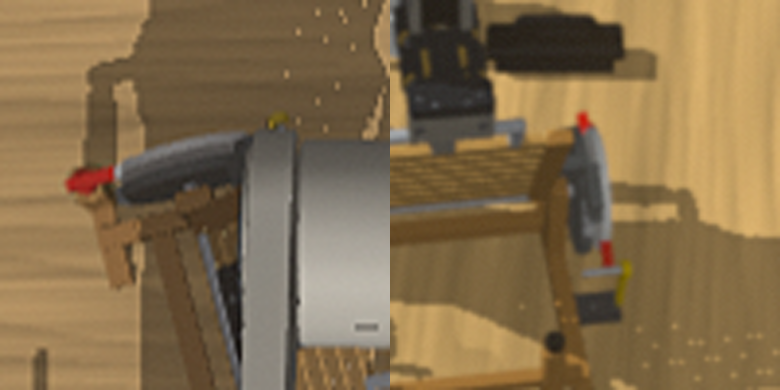

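The yellow pawl's tip has swung down and away (side crop (628,268)), the red lug is beside it, and force rose while motion stopped. One small extra press will confirm the stop.

Emit:
move_arm --rows '[[[-0.01,0.055,0.032],[0,0,0],0],[[-0.007,0.037,0.02],[0,0,0],0]]'

```text
time: 9.98
eef_pos: [0.5517, -0.026, 0.3171]
tcp_rot: [0.007, 0.994, 0.113, 0.001]
ft_force: [1.0, -9.2, -3.9]
gripper_width: 0.0114
```

```bash
python3 st.py
```

```text
t 9.98 theta 1.0928 r 0.254 lat -0.0018 F [ 1.  -9.2 -3.9] tang -9.9 rad 0.8 w 0.0114
```

```bash
cat > fit.py <<'E'
from h import *
from scipy.optimize import least_squares
P=np.array([[.5777,-.1343,.1935],[.5744,-.1204,.2216],[.5683,-.0953,.2581],[.5659,-.085,.27],[.563,-.073,.2821],[.5607,-.0632,.2908],[.5582,-.0528,.2992],[.5557,-.0424,.3067],[.5532,-.0317,.3136],[.552,-.027,.3165]])
d=np.polyfit(P[:,1],P[:,0],1); print('yaw',np.degrees(np.arctan(-d[0])))
yd=np.array([d[0],1])/np.hypot(d[0],1); q=P[:,:2]@yd; z=P[:,2]
for fr in(0,1):
    f=lambda v:np.hypot(q-v[0],z-v[1])-(v[2] if fr else .25)
    r=least_squares(f,[.0,.09,.25]).x; e=f(r); print(r.round(4),(e*1e3).round(1),np.arctan2(z-r[1],r[0]-q).round(3))
E
python3 fit.py
```

```text
yaw 13.451706086372651
[-0.0338  0.0973  0.25  ] [ 0.4 -0.  -0.3 -0.2 -0.2 -0.1 -0.   0.1  0.2  0.3] [0.394 0.52  0.7   0.763 0.833 0.886 0.94  0.993 1.044 1.067]
[-0.0261  0.0902  0.2602] [ 0.  -0.  -0.1  0.   0.  -0.   0.  -0.  -0.   0. ] [0.408 0.529 0.701 0.763 0.829 0.88  0.932 0.983 1.033 1.054]
```

Emit:
move_arm --rows '[[[0.015,-0.07,-0.042],[0,0,0],0],[[0.032,-0.138,-0.088],[0,0,0],0],[[0.032,-0.138,-0.088],[0,0,0],0],[[0.032,-0.138,-0.088],[0,0,0],0],[[0.032,-0.138,-0.088],[0,0,0],0],[[0.032,-0.138,-0.09],[0,0,0],0],[[0.029,-0.127,-0.104],[0,0,0],0],[[0.029,-0.127,-0.104],[0,0,0],0],[[0.029,-0.127,-0.104],[0,0,0],0],[[0.029,-0.127,-0.105],[0,0,0],0]]' --newtons 20

```text
time: 10.82
eef_pos: [0.5614, -0.0659, 0.2888]
tcp_rot: [0.006, 0.994, 0.113, 0.001]
ft_force: [-3.5, -0.8, 2.4]
gripper_width: 0.0114
```

```bash
python3 st.py
```

```text
t 10.82 theta 0.8954 r 0.2527 lat -0.001 F [-3.5 -0.8  2.4] tang 1.5 rad 1.9 w 0.0114
```

Emit:
move_arm --rows '[[[0.028,-0.119,-0.113],[0,0,0],0],[[0.028,-0.119,-0.113],[0,0,0],0],[[0.028,-0.119,-0.113],[0,0,0],0],[[0.028,-0.119,-0.113],[0,0,0],0],[[0.028,-0.119,-0.113],[0,0,0],0],[[0.028,-0.119,-0.113],[0,0,0],0],[[0.024,-0.105,-0.128],[0,0,0],0],[[0.024,-0.105,-0.128],[0,0,0],0],[[0.024,-0.105,-0.128],[0,0,0],0],[[0.024,-0.105,-0.128],[0,0,0],0],[[0.024,-0.105,-0.128],[0,0,0],0]]'

```text
time: 11.73
eef_pos: [0.5711, -0.1066, 0.2437]
tcp_rot: [0.005, 0.994, 0.113, 0.001]
ft_force: [-1.3, 0.6, 0.4]
gripper_width: 0.0112
```

```bash
python3 st.py
```

```text
t 11.73 theta 0.6508 r 0.2512 lat -0.0004 F [-1.3  0.6  0.4] tang 0.9 rad -0.4 w 0.0112
```

Emit:
move_arm --rows '[[[0.021,-0.09,-0.139],[0,0,0],0],[[0.021,-0.09,-0.139],[0,0,0],0],[[0.021,-0.09,-0.139],[0,0,0],0],[[0.021,-0.09,-0.139],[0,0,0],0],[[0.021,-0.09,-0.139],[0,0,0],0],[[0.021,-0.09,-0.139],[0,0,0],0]]'

```text
time: 12.23
eef_pos: [0.5753, -0.1241, 0.2155]
tcp_rot: [0.004, 0.994, 0.113, 0.001]
ft_force: [-1.0, 1.6, -0.1]
gripper_width: 0.0112
```

```bash
python3 st.py
```

```text
t 12.23 theta 0.5174 r 0.2506 lat -0.0001 F [-1.   1.6 -0.1] tang 0.8 rad -1.6 w 0.0112
```

Emit:
move_arm --rows '[[[0.016,-0.07,-0.15],[0,0,0],0],[[0.016,-0.07,-0.15],[0,0,0],0],[[0.016,-0.07,-0.15],[0,0,0],0],[[0.016,-0.07,-0.15],[0,0,0],0],[[0.016,-0.07,-0.15],[0,0,0],0],[[0.014,-0.062,-0.155],[0,0,0],0],[[0.012,-0.055,-0.157],[0,0,0],0],[[0.012,-0.055,-0.157],[0,0,0],0],[[0.012,-0.055,-0.157],[0,0,0],0],[[0.012,-0.055,-0.157],[0,0,0],0]]'

```text
time: 13.07
eef_pos: [0.5802, -0.1449, 0.1642]
tcp_rot: [0.004, 0.994, 0.113, 0.001]
ft_force: [-1.1, 1.7, 0.1]
gripper_width: 0.0114
```

```bash
python3 st.py
```

```text
t 13.07 theta 0.295 r 0.2499 lat 0.0002 F [-1.1  1.7  0.1] tang 0.7 rad -1.8 w 0.0114
```

Emit:
move_arm --rows '[[[0.009,-0.04,-0.162],[0,0,0],0],[[0.009,-0.04,-0.162],[0,0,0],0],[[0.009,-0.04,-0.162],[0,0,0],0],[[0.009,-0.04,-0.162],[0,0,0],0],[[0.009,-0.04,-0.162],[0,0,0],0],[[0.006,-0.026,-0.165],[0,0,0],0],[[0.006,-0.026,-0.165],[0,0,0],0],[[0.005,-0.022,-0.165],[0,0,0],0],[[0.002,-0.01,-0.08],[0,0,0],0]]'

```text
time: 13.82
eef_pos: [0.5823, -0.1538, 0.1173]
tcp_rot: [0.004, 0.994, 0.113, 0.001]
ft_force: [-0.6, 0.7, -0.7]
gripper_width: 0.0112
```

```bash
python3 st.py
```

```text
t 13.82 theta 0.1035 r 0.2497 lat 0.0003 F [-0.6  0.7 -0.7] tang -0.7 rad -0.9 w 0.0112
```

Emit:
move_arm --rows '[[[0.002,-0.007,-0.083],[0,0,0],0],[[0.002,-0.007,-0.083],[0,0,0],0],[[0.002,-0.007,-0.083],[0,0,0],0],[[0.002,-0.006,-0.083],[0,0,0],0],[[0.001,-0.004,-0.083],[0,0,0],0],[[0.001,-0.004,-0.06],[0,0,0],0]]'

```text
time: 14.32
eef_pos: [0.5826, -0.1548, 0.1014]
tcp_rot: [0.003, 0.994, 0.113, 0.001]
ft_force: [-0.1, 1.6, -1.0]
gripper_width: 0.0113
```

Emit:
move_arm --rows '[[[0,-0.002,-0.05],[0,0,0],0],[[0,-0.002,-0.05],[0,0,0],0],[[0,-0.002,-0.05],[0,0,0],0],[[0,0,-0.05],[0,0,0],0]]'

```text
time: 14.65
eef_pos: [0.5826, -0.1549, 0.0948]
tcp_rot: [0.003, 0.994, 0.113, 0.001]
ft_force: [-0.1, 1.1, -0.0]
gripper_width: 0.011
```

Emit:
move_arm --rows '[[[0,0,-0.035],[0,0,0],0],[[0,0,-0.035],[0,0,0],0],[[0,0,-0.035],[0,0,0],0]]'

```text
time: 14.9
eef_pos: [0.5826, -0.1549, 0.0918]
tcp_rot: [0.003, 0.994, 0.113, 0.001]
ft_force: [-3.0, 1.5, 7.1]
gripper_width: 0.0113
```

Force rose to 7 N up at z = 0.0918, so the board is flat on its rest. I'll check the pawl.

```bash
python3 st.py
python3 - <<'E'
from h import *
t=shot('top')['pixels'][130:230,230:330]; s=shot('side')['pixels'][120:240,290:410]
cv2.imwrite('pics/b2.png',np.hstack([cv2.resize(t,(390,390),interpolation=2),cv2.resize(s,(390,390),interpolation=2)]))
E
```

```text
t 14.9 theta 0.001 r 0.2495 lat 0.0003 F [-3.   1.5  7.1] tang 7.1 rad -2.1 w 0.0113
```

View pics/b2.png

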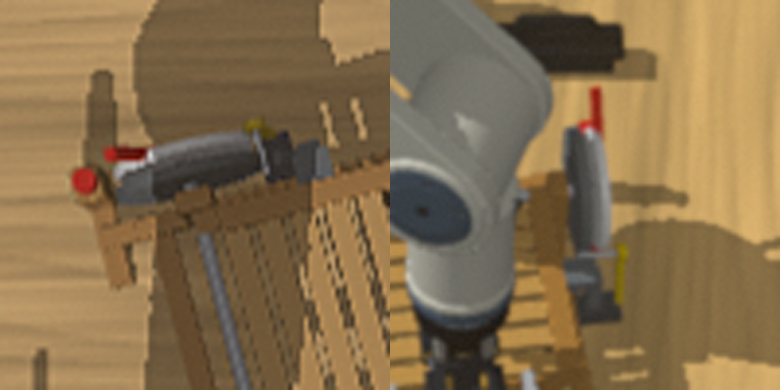

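The pawl tip is up and leaning in again, at (623,245) compared with (628,268). Now I'll raise the board to the first notch.

Emit:
move_arm --rows '[[[0,0.003,0.08],[0,0,0],0],[[-0.001,0.006,0.166],[0,0,0],0],[[-0.002,0.008,0.166],[0,0,0],0],[[-0.002,0.01,0.166],[0,0,0],0],[[-0.004,0.018,0.165],[0,0,0],0],[[-0.004,0.018,0.165],[0,0,0],0],[[-0.005,0.022,0.165],[0,0,0],0],[[-0.005,0.025,0.165],[0,0,0],0],[[-0.007,0.03,0.164],[0,0,0],0],[[-0.007,0.032,0.163],[0,0,0],0],[[-0.008,0.035,0.162],[0,0,0],0],[[-0.009,0.038,0.162],[0,0,0],0]]'

```text
time: 16.0
eef_pos: [0.5809, -0.1482, 0.1532]
tcp_rot: [0.005, 0.994, 0.113, 0.001]
ft_force: [0.9, -0.3, -5.0]
gripper_width: 0.0113
```

```bash
python3 st.py
```

```text
t 16.0 theta 0.2489 r 0.2502 lat 0.0001 F [ 0.9 -0.3 -5. ] tang -5.0 rad -0.8 w 0.0113
```

Emit:
move_arm --rows '[[[-0.009,0.041,0.15],[0,0,0],0],[[-0.01,0.044,0.15],[0,0,0],0],[[-0.009,0.04,0.12],[0,0,0],0],[[0,0,0],[0,0,0],0]]'

```text
time: 16.33
eef_pos: [0.58, -0.1442, 0.1685]
tcp_rot: [0.005, 0.994, 0.113, 0.002]
ft_force: [-0.5, 0.2, -3.1]
gripper_width: 0.0113
```

```bash
python3 st.py
```

```text
t 16.33 theta 0.3122 r 0.2506 lat 0.0001 F [-0.5  0.2 -3.1] tang -2.9 rad -1.3 w 0.0113
```

Now I'll lower onto the notch, expecting contact near z 0.147.

Emit:
move_arm --rows '[[[0.009,-0.04,-0.12],[0,0,0],0],[[0.009,-0.04,-0.12],[0,0,0],0],[[0.008,-0.036,-0.12],[0,0,0],0],[[0.005,-0.022,-0.08],[0,0,0],0],[[0.003,-0.012,-0.05],[0,0,0],0],[[0.003,-0.012,-0.05],[0,0,0],0]]'

```text
time: 16.83
eef_pos: [0.5811, -0.1488, 0.1507]
tcp_rot: [0.004, 0.994, 0.113, 0.002]
ft_force: [-0.1, -0.1, -1.0]
gripper_width: 0.0112
```

```bash
python3 st.py
```

```text
t 16.83 theta 0.2387 r 0.2503 lat 0.0002 F [-0.1 -0.1 -1. ] tang -1.0 rad -0.2 w 0.0112
```

Emit:
move_arm --rows '[[[0.002,-0.008,-0.04],[0,0,0],0],[[0.002,-0.008,-0.04],[0,0,0],0],[[0.002,-0.008,-0.04],[0,0,0],0],[[0.001,-0.006,-0.03],[0,0,0],0]]'

```text
time: 17.17
eef_pos: [0.5814, -0.1498, 0.146]
tcp_rot: [0.004, 0.994, 0.113, 0.001]
ft_force: [-2.0, 0.5, 4.4]
gripper_width: 0.0112
```

```bash
python3 st.py
```

```text
t 17.17 theta 0.2192 r 0.2502 lat 0.0002 F [-2.   0.5  4.4] tang 4.5 rad 0.1 w 0.0112
```

The notch is holding at θ ≈ 0.22. I'll release and retreat straight up.

Emit:
move_arm --rows '[[[0,0,0.015],[0,0,0],0.1],[[0,0,0],[0,0,0],0.2],[[0,0,0],[0,0,0],0.33],[[0,0,0],[0,0,0],0.33],[[0,0,0],[0,0,0],0.33]]'

```text
time: 17.58
eef_pos: [0.5822, -0.1499, 0.1468]
tcp_rot: [0.005, 0.994, 0.113, 0.002]
ft_force: [0.8, -1.5, -0.5]
gripper_width: 0.0301
```

Emit:
move_arm --rows '[[[0,0,0.2],[0,0,0],0.33],[[0,0,0.4],[0,0,0],0.33],[[0,0,0.8],[0,0,0],0.33],[[0,0,0.9],[0,0,0],0.33],[[0,0,0.9],[0,0,0],0.33],[[0,0,0.9],[0,0,0],0.33],[[-0.6,-0.8,0.3],[0,0,0],0.33],[[-0.7,-0.9,0],[0,0,0],0.33],[[-0.7,-0.9,0],[0,0,0],0.33],[[-0.7,-0.9,0],[0,0,0],0.33],[[-0.7,-0.9,0],[0,0,0],0.33],[[-0.5,-0.5,0],[0,0,0],0.33]]'

```text
time: 18.58
eef_pos: [0.4636, -0.2987, 0.2985]
tcp_rot: [0.008, 0.993, 0.117, 0.007]
ft_force: [-0.1, 0.5, -0.1]
gripper_width: 0.0304
```

Emit:
move_arm --rows '[[[-0.7,-0.8,0],[0,0,0],0.33],[[-0.7,-0.8,0],[0,0,0],0.33],[[-0.7,-0.8,0],[0,0,0],0.33],[[-0.7,-0.8,0],[0,0,0],0.33],[[-0.4,-0.4,0],[0,0,0],0.33],[[0,0,0],[0,0,0],0.33],[[0,0,0],[0,0,0],0.33],[[0,0,0],[0,0,0],0.33]]'

```text
time: 19.25
eef_pos: [0.3594, -0.4149, 0.309]
tcp_rot: [0.012, 0.993, 0.114, 0.01]
ft_force: [0.5, 1.0, 0.3]
gripper_width: 0.0305
```

Run:
```python
from h import *
a=shot('top','top9.png')['pixels'];b=shot('side','side9.png')['pixels']
cv2.imwrite('pics/c.png',np.hstack([cv2.resize(a[145:270,235:395],(400,312),interpolation=2),cv2.resize(b[140:290,245:385],(373,400),interpolation=2)[:312]]))
```

```text
(no output)
```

View pics/c.png

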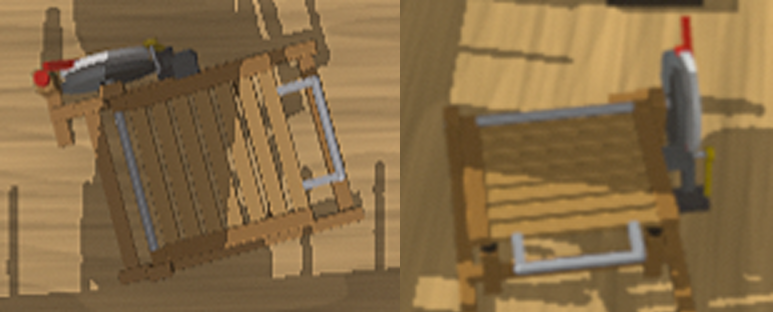

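View pics/side9.png

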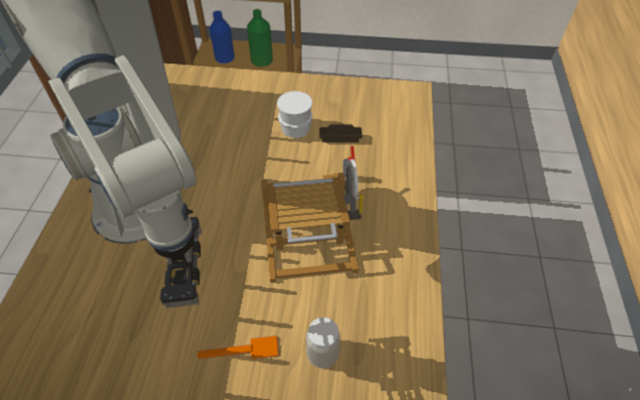

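The crops show the bar at (318,80)–(343,178) in the top view and at (120,268)–(241,256) in the side view. The surrounding objects look unchanged. I'll check the bar's height and hand in.

Run:
```python
from h import *
ct=bot.read_camera('top');cs=bot.read_camera('side')
T=lambda u,v:(235+u/2.5-.3,145+v/2.5-.3);S=lambda u,v:(245+u/2.667-.3,140+v/2.667-.3)
for a,b in(((318,80),(239,255)),((343,178),(119,268))):
    p,e=tri(ct,T(*a),cs,S(*b));print(p.round(4),round(e,4),'theta',np.arcsin((p[2]-.095)/.25).round(3))
d=cv2.absdiff(cv2.imread('pics/side0.png'),cs['pixels']).max(2)
for n,(x,y,w,h) in {'tiers':(276,92,36,44),'brush':(320,124,42,18),'scraper':(198,336,82,22),'jar':(306,318,34,48)}.items(): print(n,(d[y:y+h,x:x+w]>60).mean().round(3))
print(bot.job_done())
```

```text
[ 0.6408 -0.1381  0.1583] 0.0005 theta 0.256
[ 0.5228 -0.1647  0.1549] 0.0017 theta 0.242
tiers 0.0
brush 0.0
scraper 0.0
jar 0.235
the job is handed in; nothing more can be done
None
```

The board is propped in its first (lowest) notch and the job is handed in, at about 19 s of the 72 s allowed; no verdict was reported.

- **Lift:** I gripped the bar and raised the board past the top notch until it met the stop, at roughly 1.07 rad. The force along the lift rose from about 3 N to 10 N, so about 7 N of that was on the stop, under the 13 N limit. The pictures showed the pawl thrown clear.
- **Lowering:** I let the board down by hand at about 0.24 rad/s, slower near the bottom. It reached flat with 7 N at the handle, under the 18 N limit. The pawl then showed leaning in again.
- **First notch:** I raised it to about 0.31 rad and lowered it, and it was held at 0.219 rad by the arm's readings with the ratchet taking the load. I then opened the gripper and retreated clear.

**Last checks:**
- **Board tilt:** The final camera measurement gave 0.24–0.26 rad, against 0.219 from the arm. The cameras had also read the bar about 3 mm high at the start; they read about 5–9 mm high now. This is well short of the second notch (0.42).
- **Things around it:** The tiers, brush and scraper showed no change in the side picture. The jar area differed in 23% of its pixels. It stands in the same place in the picture and nothing went near it, so I put this down to the arm's shadow, but I did not measure it further.

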